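# Clear the valve rig and set its wheel two turns open

### The arm

A 7-joint arm with a two-finger parallel gripper is mounted at the origin on the work surface. World frame = base frame: x ahead of the robot, y to its left, z up, the work surface at z = 0. Lengths are in m, angles in degrees, forces in N, time in s.
With the tool pointing down it reaches from about 0.425 to 0.875 m from the base axis. Payload 4.7 kg.
Tool frame: the origin (TCP) lies on the centre line of the jaws, within the pads' length; the fingertips stand 19 mm ahead of it and the grasp point (between the pads) is the TCP; z points along the fingers, y is the line along which they close (so a half turn about z gives the same grasp; the last joint's range is limited). The gripper opens to 87 mm and grips with 3 to 60 N. Pads are 19 mm wide; open, the fingers measure 117 mm over their backs; the gripper's body (75 mm by 190 mm) begins 51 mm behind the grasp point.
Start: joints at [65.953, 18.392, -4.016, 83.108, 1.295, 78.541, -3.26], TCP at [0.273, -0.59, 0.242] pointing down, gripper open.
Joint ranges: [-163.93, 163.93], [-17.29, 119.83], [-79.2, 71.16], [3.27, 140.29], [-89.18, 269.18], [5.43, 117.66], [-154.24, 154.24]. Speed limits (degrees/s): [147.25, 147.25, 180, 180, 180, 180, 180].

### API

Orientations are given as [roll, pitch, yaw] about the fixed x, y, z axes, in that order (R = Rz(yaw) Ry(pitch) Rx(roll)).
In Python, from cell import env, imaging gives the robot as it stands.
- The arm moves only by the shell command python3 -m crank 'ROWS' [OPENING] [FORCE]. ROWS is JSON, a list of rows, each an object of numbers: "x", "y", "z": the shift along the tool's x, y, z in m; "turn": the turn about the tool's z in rad. In form: [{"x": .., "y": .., "z": .., "turn": ..}, ...]. A call has 1 to 12 rows; each row is the pose to reach, as a shift and turn from the pose commanded when the call began, along the tool's axes at that moment; what a row does not reach only later rows make up. A row lasts 1/8 s, in which the tool goes at most 62.5 mm and 10.7 degrees, less where a joint would pass 70% of its speed; a pose out of reach is approached as far as the arm can. A call with a gripper value outside its range is refused whole. OPENING is the finger opening in m, from 0 to 0.087, set as the call begins (- or left out, the last holds). The fingers move at their own pace and stop on an object; FORCE is the grip in N (left out, the last holds). Time passes only in rows, so rows that repeat a pose let the fingers close. It gives the time, the measured TCP pose, the force, the opening and the grip force at its end, in the units of the state.
- env.get_obs(): the state, without advancing time (a new reading comes with each control period).
- imaging.read_camera(name): name is "side" or "top"; returns the picture (400x640x3 uint8, red, green, blue); there is no depth.
- imaging.get_calibration(name): a dict with "camera_matrix" (3x3 intrinsics, pixels), "position" and "attitude" of the camera in the world. Camera axes: x right, y up, looking along -z (the intrinsics and any distortion apply to the point x, -y, -z); pixel columns grow to the right and rows downward; lengths in m; the calibration is good to about 2 mm. A picture is of the moment at which its call begins. get_calibration takes no time and is no camera call.
- env.sign_off(): hands the job in; it is judged then, once.
The state is a dict: "time_s": time; "qpos": joint angles; "joint_velocities": joint speeds; "effort": joint torques, N m; "tool_pos": TCP position; "tool_rot": TCP orientation; "force": force on the tool from outside, world axes, zero at the start; "wrist_torque": the same for the moment, N m; "grip_width": finger opening in m; "grasp_force": force on a finger pad.
Only numpy, scipy, OpenCV 4.12 (cv2) and the standard library are available. Lean on these libraries where they do the work, as an engineer would, in place of code of your own. Each camera call takes 0.05 s, during which the arm holds its last target. There are 200 camera calls.

### The job

Get the bench valve rig ready for its leak test. First pick up the scraper block and use it to wipe all four loose flakes of scale off the rig's metal plate onto the table, without touching them with the gripper, and stand the block back down on the table. Then take the upright handle of the valve wheel, turn the wheel clockwise (seen from above) until it is closed against its stop, back it off exactly two full turns, and finish still gripping the handle, holding the wheel there; leave the mug, bottle and wrench alone.

Things in the scene. Friction and masses are not known exactly. Their poses are not given: they have to be found in the camera images.
- rig: Fixed rig on the table: plywood board with aluminium top, 130 mm (own x) by 350 mm (own y, -170 to +180 mm), 30 mm high, flat. Origin at table height, z up. On the +y half a brass valve with a hand wheel on top (vertical axis at own x 0, y +110 mm); its pipe stubs reach 53 mm to own -x and +x, 79 mm above the table. The -y half is bare, with the flakes. All edges drop straight to the table.
- plate_mid (a point): Point on top of the bare part of the plate (30 mm above the table), on the rig's long centre line, 70 mm from the rig's -y end; axes as the rig's. The flakes lie wholly within 60 mm of it along rig x and rig y.
- wheel_axis (a point): Point on the wheel's vertical turning axis, at the height of the handle's middle (130 mm above the table); axes as the rig's.
- handle_mid (a point): Middle of the wheel's upright handle: black round grip, diameter 24 mm, from 104 to 154 mm above the table, on the rim of the grey three-spoked wheel (rim radius 55 mm, rim top 104 mm and hub top 111 mm above the table), 55 mm from the axis. It spins freely on its pin, so it can be cranked in a circle without turning the gripper. The point moves with the wheel.
- wheel (a joint): Turn of the wheel, rad: 0 is closed on a hard stop; grows counter-clockwise from above (opening), 6.283 a turn. Starts 0.25 to 0.75 turn open, opens to 3 turns. It is the handle's direction from the axis, measured from rig +x (at 0 the handle lies to rig +x). Turning takes 0.1 to 0.2 N m (2 to 4 N at the handle); the wheel stays where it is left.
- scraper: Loose scraper block standing on the table, about 160 g: grey plastic foot 24 mm (own x) by 130 mm (own y), 18 mm high, and on it a wooden grip 24 mm (own x) by 90 mm (own y) up to 62 mm. Origin in the centre of its underside, z up, own y along its length: grip it across own x.
- chip0: Loose flat rust-brown flake of scale, 28 by 18 mm and 5 mm thick, 11 g, lying on the bare plate. Origin in the centre of its underside.
- chip1: Loose flat rust-brown flake of scale, 24 by 20 mm and 5 mm thick, 11 g, lying on the bare plate. Origin in the centre of its underside.
- chip2: Loose flat rust-brown flake of scale, 22 by 18 mm and 5 mm thick, 11 g, lying on the bare plate. Origin in the centre of its underside.
- chip3: Loose flat rust-brown flake of scale, 27 by 16 mm and 5 mm thick, 11 g, lying on the bare plate. Origin in the centre of its underside.
- mug: Bystander: a mug, 76 mm across and 90 mm high with a handle to its own +y, standing on the table. Origin in the centre of its underside.
- bottle: Bystander: a bottle, 64 mm across and 170 mm high, standing on the table. Origin in the centre of its underside.
- wrench: Bystander: a wrench lying on the table along its own x. Origin in the middle of its underside.
- spinner: The upright handle itself (see handle_mid). Origin in the centre of its foot, 104 mm above the table; its own turn about its pin means nothing.
Mind the look-alikes: they are no part of the job. What is shaped like the scraper but white is not meant.

How it is judged:
By the outcome, as a careful person would: the job done as asked, in the order asked, and still so for the second after the job is handed in, while the arm keeps its last pose, push and grip.
It also fails if it takes over 72 s, if anything falls off the work surface, if the arm or the gripper's body presses on something with over 40 N, if the wrist force passes 120 N, or if a joint passes its speed limit or range.

## Working session

There is one attempt and no reset: what is moved stays moved. The work goes in short steps, Python scripts to look and compute and a shell command to move; the robot and the scene stay as the last step left them, time stands still between calls to the robot, and variables do not carry over. Pictures are saved under pics/ and viewed, at most 10 in all, crops included, and the job is handed in when it is done.

```bash
ls; mkdir -p pics
python3 - <<'E'
from cell import env, imaging
import cv2
for n in("top","side"):
    im=imaging.read_camera(n); cv2.imwrite(f"pics/{n}0.png",im[:,:,::-1]); print(n,imaging.get_calibration(n))
print(env.get_obs())
E
```

```text
pics
top {'camera_matrix': array([[398.54069694,   0.        , 317.42079932],
       [  0.        , 398.54069694, 193.22462292],
       [  0.        ,   0.        ,   1.        ]]), 'position': array([0.30190052, 0.03374383, 1.11144159]), 'attitude': array([ 12.27934113,   0.17639974, -93.1512109 ])}
side {'camera_matrix': array([[401.36870222,   0.        , 313.80201334],
       [  0.        , 401.36870222, 201.62837904],
       [  0.        ,   0.        ,   1.        ]]), 'position': array([0.43733709, 0.98378978, 0.66876228]), 'attitude': array([  59.05341914,   -1.09434144, -175.03102734])}
{'time_s': 0.1, 'qpos': array([65.95393302, 18.43335075, -4.01513906, 83.1665849 ,  1.2945041 ,
       78.54145793, -3.25940816]), 'joint_velocities': array([-0.08520426, -0.00052678,  0.03137058, -0.2530581 ,  0.01287308,
        0.0132861 , -0.02056512]), 'effort': array([ 3.32671407e-04, -4.92571163e+01, -4.05580765e-01, -3.13402712e+01,
       -6.42590923e-02,  3.94133676e-02,  1.12486600e-04]), 'tool_pos': array([ 0.27296318, -0.58940535,  0.240599  ]), 'tool_rot': array([-1.79903808e+02,  5.08488586e-03,  2.48557569e+01]), 'force': array([-0.11902587,  0.01800242, -0.2506367 ]), 'wrist_torque': array([-0.0047203 , -0.01405276, -0.04733958]), 'grasp_force': 0.0, 'grip_width': 0.0870307450536387}
```

View pics/top0.png

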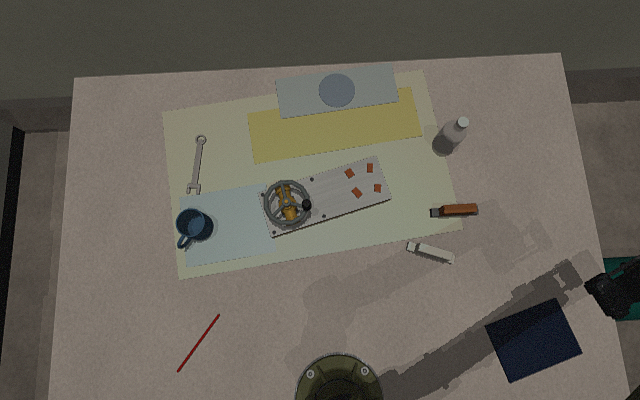

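View pics/side0.png

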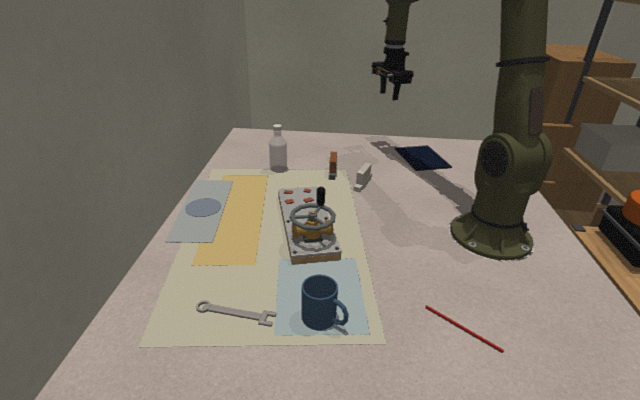

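Top view: rig at about (325,197), with the wheel at (288,203), black handle at (306,205) and flakes at (349,173), (369,168), (357,193), (377,188). There are two scraper shapes: a brown-wood grip on a grey foot at (454,210), and an all-white one at (430,252). The wood and grey one fits the description. Bottle at (452,135), mug at (193,227), wrench at (197,165). I'll confirm in a crop.

```bash
cat > h.py <<'E'
from cell import env, imaging
import cv2, numpy as np
from scipy.spatial.transform import Rotation as R
def ray(n,uv):
    c=imaging.get_calibration(n); K=c["camera_matrix"]
    d=np.linalg.solve(K,np.array([uv[0],uv[1],1.])); d=d*[1,-1,-1]
    return c["position"],R.from_euler("xyz",c["attitude"],degrees=True).as_matrix()@d
def onz(n,uv,z):
    p,d=ray(n,uv); return p+d*(z-p[2])/d[2]
def proj(n,P):
    c=imaging.get_calibration(n); q=R.from_euler("xyz",c["attitude"],degrees=True).as_matrix().T@(np.array(P)-c["position"])
    q=c["camera_matrix"]@(q*[1,-1,-1]); return q[:2]/q[2]
def tri(a,b):
    p,d=ray("top",a);q,e=ray("side",b)
    s=np.linalg.lstsq(np.c_[d,-e],q-p,rcond=None)[0]
    A,B=p+d*s[0],q+e*s[1]; return (A+B)/2,np.linalg.norm(A-B)
def blobs(im,lo,hi,amin=10):
    m=cv2.inRange(cv2.cvtColor(im,cv2.COLOR_RGB2HSV),np.array(lo),np.array(hi))
    cs=cv2.findContours(m,cv2.RETR_EXTERNAL,cv2.CHAIN_APPROX_NONE)[0]
    return [c for c in cs if cv2.contourArea(c)>=amin]
E
python3 - <<'E'
from h import *
im=cv2.imread("pics/top0.png")
cv2.imwrite("pics/crop1.png",cv2.resize(im[145:270,255:485],None,fx=3.4,fy=3.4,interpolation=cv2.INTER_CUBIC))
for n in("top","side"):
    im=cv2.imread(f"pics/{n}0.png")[:,:,::-1].copy()
    for c in blobs(im,(3,110,90),(15,255,255)):
        r=cv2.minAreaRect(c);print(n,np.round(r[0],1),np.round(r[1],1),round(r[2]),cv2.contourArea(c), onz(n,r[0],.035).round(3) if cv2.contourArea(c)<100 else onz(n,r[0],.05).round(3))
E
```

```text
top [459.9 208. ] [ 7.8 32.2] 87 212.5 [ 0.471 -0.358  0.05 ]
top [356.5 192. ] [9.6 5.6] 50 46.0 [ 0.533 -0.084  0.035]
top [377.5 187.5] [7. 5.] 90 33.0 [ 0.543 -0.143  0.035]
top [349.1 172.6] [7.8 6.1] 56 40.0 [ 0.59  -0.067  0.035]
top [369.5 167. ] [8. 5.] 90 31.0 [ 0.603 -0.126  0.035]
side [601.2 247. ] [31.2 10.6] 39 32.5 [-0.258  0.072  0.035]
side [289.4 201. ] [3.3 7.1] 79 13.0 [ 0.592 -0.065  0.035]
side [308.  199.5] [3. 8.] 90 16.0 [ 0.536 -0.081  0.035]
side [634.5 197. ] [16.  9.] 90 95.5 [-0.51  -0.222  0.035]
side [333.2 156.5] [5.4 9.8] 8 41.5 [ 0.473 -0.41   0.035]
side [601.4  56.8] [13.6  8.5] 6 16.0 [-1.644 -2.671  0.035]
side [555.4  54.2] [20.6  6.3] 27 12.0 [-1.294 -2.714  0.035]
side [572.2  49.2] [21.5  9.2] 12 93.5 [-1.553 -2.988  0.035]
```

View pics/crop1.png

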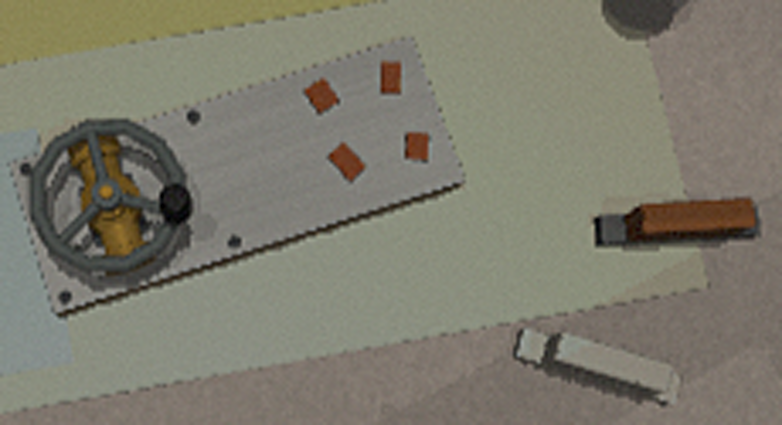

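The crop confirms it: the wooden grip on a grey foot sits at crop (675,220), and the white one is at (600,365). Plate corners are at crop (412,40), (463,183), (60,313) and (12,165).

```bash
cat >> h.py <<'E'
def rigpose():
    im=np.array([[412,40],[463,183],[60,313],[12,165]])/3.4+[255,145]
    W=np.array([onz("top",u,.03)[:2] for u in im])
    L=np.array([[.065,-.17],[-.065,-.17],[-.065,.18],[.065,.18]])
    H=(L-L.mean(0)).T@(W-W.mean(0)); U,S,V=np.linalg.svd(H); Rm=V.T@np.diag([1,np.linalg.det(V.T@U.T)])@U.T
    t=W.mean(0)-Rm@L.mean(0); return Rm,t,W-(L@Rm.T+t)
E
python3 - <<'E'
from h import *
Rm,t,e=rigpose(); print("yaw",np.degrees(np.arctan2(Rm[1,0],Rm[0,0])),"t",t,"res",e.round(4).tolist())
ax=Rm@[0,.11]+t; print("axis",ax,"mid",Rm@[0,-.1]+t)
print("hub px",proj("top",[*ax,.111]),proj("side",[*ax,.111]))
top=cv2.imread("pics/top0.png");s=cv2.imread("pics/side0.png")
for n,im,(a,b,c,d) in(("top",top,(185,225,285,330)),("side",s,(170,215,300,345))):
    m=(im[a:b,c:d].max(2)<45).astype(np.uint8); k,l,st,ce=cv2.connectedComponentsWithStats(m)
    for i in range(1,k):
        if st[i,4]>25: print(n,st[i]+[c,a,0,0,0],ce[i]+[c,a])
chips=[(356.5,192),(377.5,187.5),(349.1,172.6),(369.5,167)]
for u in chips: print("chip rig",(Rm.T@(onz("top",u,.035)[:2]-t)).round(3))
# scraper grip top face
cs=max(blobs(top[:,:,::-1].copy(),(3,110,90),(15,255,255)),key=cv2.contourArea)
# grip top corners from crop, z=.062 ; foot left end z=.018
f=lambda u,z:onz("top",np.array(u)/3.4+[255,145],z)[:2].round(4)
print("grip top",f((643,205),.062),f((755,199),.062),f((757,233),.062),f((632,238),.062))
print("foot L",f((596,216),.018),f((597,245),.018),"grip far px",cv2.boundingRect(cs))
E
```

```text
yaw 14.802726772010148 t [ 0.52902595 -0.0015762 ] res [[-0.0019, 0.0015], [0.0003, 0.0038], [0.0022, -0.0037], [-0.0005, -0.0015]]
axis [0.50092186 0.10477303] mid [ 0.55457513 -0.09825733]
hub px [286.61540425 202.00919837] [314.62443435 211.37809457]
top [302 199   9  13  93] [306.03225806 204.79569892]
side [317 188   8  18 123] [320.25203252 196.06504065]
chip rig [-0.017 -0.081]
chip rig [-0.023 -0.14 ]
chip rig [ 0.042 -0.079]
chip rig [ 0.04  -0.139]
grip top [ 0.4783 -0.3121] [ 0.4782 -0.4006] [ 0.4512 -0.3984] [ 0.4527 -0.3003]
foot L [ 0.4787 -0.2871] [ 0.4548 -0.2852] grip far px (444, 204, 33, 9)
```

Run:
```python
import cv2
a=cv2.imread("pics/top0.png")[195:225,422:487]; b=cv2.imread("pics/side0.png")[140:200,300:400]
a=cv2.resize(a,None,fx=9,fy=9,interpolation=cv2.INTER_CUBIC);b=cv2.resize(b[:50],(585,292),interpolation=cv2.INTER_CUBIC)
import numpy as np
cv2.imwrite("pics/crop2.png",np.vstack([a,b]))
```

```text
(no output)
```

View pics/crop2.png

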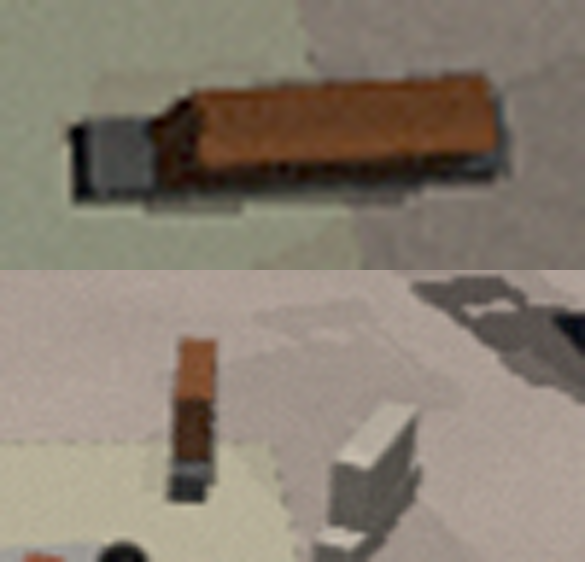

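The top crop shows the grip's top face with corners at (197,93), (488,75), (495,150) and (203,163). The grey foot's top ends at x≈90.

Run:
```python
from h import *
Rm,t,e=rigpose()
f=lambda u,z:onz("top",np.array(u)/9+[422,195],z)[:2]
C=np.array([f(u,.062) for u in((197,93),(488,75),(495,150),(203,163))]); print(C.round(4).tolist(),"c",C.mean(0))
d=(C[0]+C[3]-C[1]-C[2])/2; print("len",np.linalg.norm(d),"long-axis dir deg",np.degrees(np.arctan2(d[1],d[0])))
print("footfront", f((88,118),.018),f((88,190),.018))
P,g=tri((306,204.8),(320.25,196)); ax=Rm@[0,.11]+t
v=Rm.T@(P[:2]-ax); print("handle",P,g,"r",np.linalg.norm(v),"ang",np.degrees(np.arctan2(v[1],v[0]))%360)
P2=onz("top",(306,204.8),.14);v=Rm.T@(P2[:2]-ax);print(P2,np.linalg.norm(v),np.degrees(np.arctan2(v[1],v[0]))%360)
# hub check
g=cv2.imread("pics/top0.png")
c=[x for x in blobs(g[:,:,::-1].copy(),(15,120,100),(28,255,255),3) if abs(cv2.minAreaRect(x)[0][0]-286)<8]
print([cv2.minAreaRect(x) for x in c], onz("top",np.array([107,192])/3.4+[255,145],.111))
```

```text
[[0.4782, -0.3115], [0.4789, -0.3985], [0.4563, -0.3974], [0.4572, -0.3107]] c [ 0.46763987 -0.35450793]
len 0.08685406014648768 long-axis dir deg 89.89979267370016
footfront [ 0.47968572 -0.29137984] [ 0.45729407 -0.28877304]
handle [0.48898214 0.05516415 0.12899948] 0.0028825892658942177 r 0.0510254683931421 ang 241.6648741964159
[0.48543889 0.05499124 0.14      ] 0.05213395424034424 237.92070690104663
[((290.0821838378906, 213.71917724609375), (11.23595142364502, 9.48033332824707), 69.44395446777344), ((285.5, 201.0), (2.0, 3.0), 90.0), ((291.25, 199.25001525878906), (7.77817440032959, 2.8284268379211426), 45.0), ((281.10003662109375, 194.7000274658203), (4.919349670410156, 2.2360680103302), 63.43495178222656), ((278.73077392578125, 189.84617614746094), (1.6641007661819458, 4.160251617431641), 56.3099365234375)] [0.50234498 0.10508891 0.111     ]
```

```bash
cat >> h.py <<'E'
def go(x,y,z,yaw):
    o=env.get_obs(); p=o["tool_pos"]; a=np.radians(o["tool_rot"][2]); d=np.array([x,y,z])-p
    t=-((np.radians(yaw)-a+np.pi)%(2*np.pi)-np.pi)
    print("x %.4f y %.4f z %.4f turn %.3f"%(d[0]*np.cos(a)+d[1]*np.sin(a),d[0]*np.sin(a)-d[1]*np.cos(a),-d[2],t),"|",p.round(4),o["tool_rot"].round(1),o["time_s"])
E
python3 -c "
from h import *
go(.468,-.3545,.14,90)
f=lambda u,z:onz('top',np.array(u)/3.4+[255,145],z)[:2].round(4)
print('white',f((520,330),.018),f((675,380),.062),f((670,400),.062))
"
```

```text
x 0.2757 y -0.1312 z 0.1006 turn -1.137 | [ 0.273  -0.5894  0.2406] [-179.9    0.    24.9] 0.1
white [ 0.3896 -0.2155] [ 0.3415 -0.3199] [ 0.3267 -0.3141]
```

```bash
python3 -m crank '[{"x":0.03,"y":-0.015,"z":0.01,"turn":-0.14},{"x":0.07,"y":-0.033,"z":0.025,"turn":-0.28},{"x":0.11,"y":-0.052,"z":0.04,"turn":-0.43},{"x":0.15,"y":-0.071,"z":0.055,"turn":-0.58},{"x":0.19,"y":-0.09,"z":0.07,"turn":-0.73},{"x":0.22,"y":-0.105,"z":0.08,"turn":-0.88},{"x":0.25,"y":-0.119,"z":0.09,"turn":-1.03},{"x":0.27,"y":-0.1285,"z":0.1,"turn":-1.12},{"x":0.2757,"y":-0.1312,"z":0.1006,"turn":-1.137},{"x":0.2757,"y":-0.1312,"z":0.1006,"turn":-1.137},{"x":0.2757,"y":-0.1312,"z":0.1006,"turn":-1.137}]' 0.055 40
python3 - <<'E'
from h import *
im=imaging.read_camera("top"); s=imaging.read_camera("side")
go(.468,-.3545,.040,90)
a=im[150:270,400:520];b=s[100:200,280:400]
f=lambda q:cv2.resize(q,(390,390),interpolation=cv2.INTER_CUBIC)[:,:,::-1]
cv2.imwrite("pics/c3.png",np.hstack([f(a),f(b)]))
E
```

```text
time_s: 1.48
tool_pos: [0.4674, -0.3564, 0.1414]
tool_rot: [180.0, 0.1, 89.8]
force: [0.1, -1.1, 0.0]
grip_width: 0.0548
grasp_force: 0.0
x 0.0017 y 0.0004 z 0.1013 turn -0.002 | [ 0.4675 -0.3562  0.1413] [1.80e+02 1.00e-01 8.99e+01] 1.575
```

View pics/c3.png

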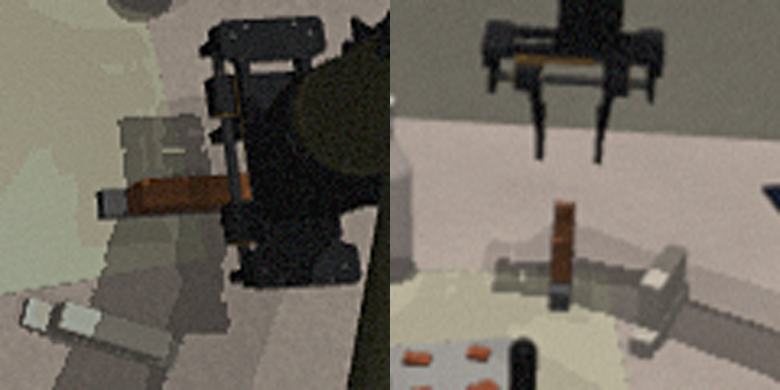

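The fingers straddle the grip: in the side crop they are at x 540 and 600, with the grip at 563. Descend and grip.

```bash
python3 -m crank '[{"x":0.0017,"z":0.03},{"x":0.0017,"z":0.06},{"x":0.0017,"z":0.085},{"x":0.0017,"z":0.1013},{"x":0.0017,"z":0.1013}]' 0.055 40
python3 -m crank '[{"z":0},{"z":0},{"z":0},{"z":0},{"z":0}]' 0 40
python3 -c "
from h import *
Rm,t,e=rigpose()
a=Rm@[.080,-.109]+t; b=Rm@[-.085,-.109]+t; print(a,b)
go(*a,.13,104.8)
"
```

```text
[ 0.63421945 -0.08651929] [ 0.4746956  -0.12867543]
x 0.2701 y 0.1660 z 0.0113 turn -0.261 | [ 0.4675 -0.3562  0.1413] [1.80e+02 1.00e-01 8.99e+01] 1.575invalid input
invalid input
```

```bash
python3 -m crank '[{"x":0.0017,"y":0,"z":0.03,"turn":0},{"x":0.0017,"y":0,"z":0.06,"turn":0},{"x":0.0017,"y":0,"z":0.085,"turn":0},{"x":0.0017,"y":0,"z":0.1013,"turn":0},{"x":0.0017,"y":0,"z":0.1013,"turn":0}]' 0.055 40
python3 -m crank '[{"x":0,"y":0,"z":0,"turn":0},{"x":0,"y":0,"z":0,"turn":0},{"x":0,"y":0,"z":0,"turn":0},{"x":0,"y":0,"z":0,"turn":0},{"x":0,"y":0,"z":0,"turn":0}]' 0 40
python3 -c "
from h import *
Rm,t,e=rigpose()
a=Rm@[.080,-.109]+t
go(*a,.13,104.8)
"
```

```text
time_s: 2.2
tool_pos: [0.4673, -0.3531, 0.0387]
tool_rot: [-179.9, -0.1, 90.0]
force: [-0.2, 0.1, 0.4]
grip_width: 0.0547
grasp_force: 0.0
time_s: 2.82
tool_pos: [0.4688, -0.3534, 0.0402]
tool_rot: [179.9, 0.0, 90.0]
force: [1.3, 0.2, 2.9]
grip_width: 0.0235
grasp_force: 40.0
x 0.2668 y 0.1655 z -0.0898 turn -0.258 | [ 0.4688 -0.3534  0.0402] [179.9   0.   90. ] 2.825
```

```bash
python3 -m crank '[{"x":0,"y":0,"z":-0.03,"turn":0},{"x":0,"y":0,"z":-0.07,"turn":0},{"x":0.03,"y":0.02,"z":-0.09,"turn":-0.03},{"x":0.07,"y":0.045,"z":-0.09,"turn":-0.07},{"x":0.11,"y":0.07,"z":-0.09,"turn":-0.11},{"x":0.15,"y":0.095,"z":-0.09,"turn":-0.15},{"x":0.19,"y":0.12,"z":-0.09,"turn":-0.19},{"x":0.225,"y":0.14,"z":-0.09,"turn":-0.22},{"x":0.25,"y":0.155,"z":-0.09,"turn":-0.25},{"x":0.2668,"y":0.1655,"z":-0.09,"turn":-0.258},{"x":0.2668,"y":0.1655,"z":-0.09,"turn":-0.258}]'
python3 -c "
from h import *
Rm,t,e=rigpose()
a=Rm@[.080,-.109]+t
go(*a,.0715,104.8)
im=imaging.read_camera('top'); s=imaging.read_camera('side')
f=lambda q:cv2.resize(q,(390,390),interpolation=cv2.INTER_CUBIC)[:,:,::-1]
cv2.imwrite('pics/c4.png',np.hstack([f(im[110:240,280:410]),f(s[120:260,220:360])]))
"
```

```text
time_s: 4.2
tool_pos: [0.6338, -0.0848, 0.1292]
tool_rot: [-180.0, -0.1, 104.9]
force: [-0.4, -1.0, -1.3]
grip_width: 0.0238
grasp_force: 40.0
x -0.0018 y -0.0000 z 0.0577 turn 0.002 | [ 0.6338 -0.0848  0.1292] [-1.800e+02 -1.000e-01  1.049e+02] 4.2
```

View pics/c4.png

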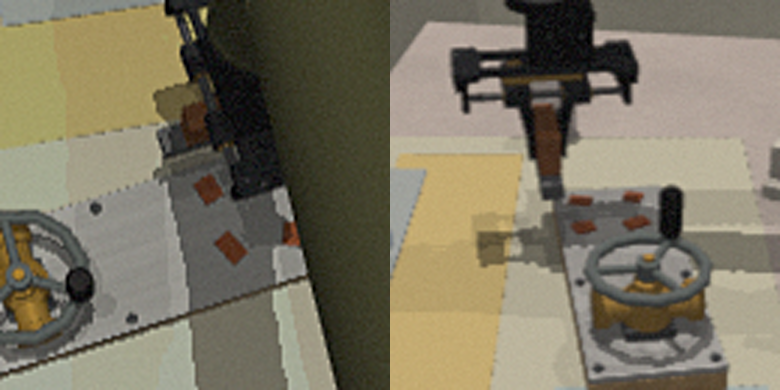

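The scraper foot is just beyond the plate's far edge (crop (178,140)), parallel to it, and all flakes lie on its near side. I'll lower it and sweep along tool −y (rig −x).

```bash
python3 -m crank '[{"x":0,"y":0,"z":0.025,"turn":0},{"x":-0.001,"y":0,"z":0.045,"turn":0},{"x":-0.0018,"y":0,"z":0.0577,"turn":0},{"x":-0.0018,"y":0,"z":0.0577,"turn":0},{"x":-0.0018,"y":0,"z":0.0577,"turn":0}]'
python3 -m crank '[{"x":0,"y":-0.01,"z":0,"turn":0},{"x":0,"y":-0.024,"z":0,"turn":0},{"x":0,"y":-0.038,"z":0,"turn":0},{"x":0,"y":-0.052,"z":0,"turn":0},{"x":0,"y":-0.066,"z":0,"turn":0},{"x":0,"y":-0.08,"z":0,"turn":0},{"x":0,"y":-0.094,"z":0,"turn":0},{"x":0,"y":-0.108,"z":0,"turn":0},{"x":0,"y":-0.122,"z":0,"turn":0},{"x":0,"y":-0.136,"z":0,"turn":0},{"x":0,"y":-0.15,"z":0,"turn":0},{"x":0,"y":-0.165,"z":0,"turn":0}]'
python3 -m crank '[{"x":0,"y":-0.015,"z":0,"turn":0},{"x":0,"y":-0.02,"z":0,"turn":0},{"x":0,"y":-0.02,"z":-0.02,"turn":0},{"x":0,"y":-0.02,"z":-0.05,"turn":0}]'
python3 -c "
from h import *
im=imaging.read_camera('top'); s=imaging.read_camera('side')
f=lambda q:cv2.resize(q,(390,390),interpolation=cv2.INTER_CUBIC)[:,:,::-1]
cv2.imwrite('pics/c5.png',np.hstack([f(im[140:270,280:410]),f(s[130:260,260:390])]))
"
```

```text
time_s: 4.92
tool_pos: [0.6343, -0.0884, 0.0721]
tool_rot: [180.0, 0.0, 104.8]
force: [0.7, 0.3, -1.6]
grip_width: 0.0235
grasp_force: 40.0
time_s: 6.42
tool_pos: [0.4737, -0.1304, 0.0719]
tool_rot: [-180.0, 0.0, 104.8]
force: [0.9, -0.4, -1.1]
grip_width: 0.0236
grasp_force: 40.0
time_s: 6.92
tool_pos: [0.4546, -0.135, 0.1218]
tool_rot: [-179.9, -0.1, 104.8]
force: [-0.3, -0.3, -1.6]
grip_width: 0.0241
grasp_force: 40.0
```

View pics/c5.png

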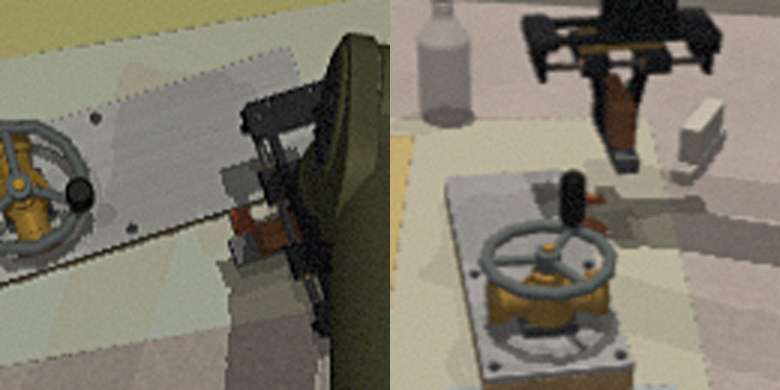

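The visible plate is bare, with two flakes showing on the table beyond the near edge (side crop (595,205)). I'll return the block to a spot near its original place and look again afterwards.

```bash
python3 -c "
from h import *
go(.475,-.36,.1218,104.8)
"
```

```text
x -0.2211 y -0.0406 z 0.0032 turn -0.000 | [ 0.4578 -0.1359  0.125 ] [179.7   0.2 104.8] 7.025
```

```bash
python3 -m crank '[{"x":-0.03,"y":-0.005,"z":0,"turn":0},{"x":-0.07,"y":-0.012,"z":0,"turn":0},{"x":-0.11,"y":-0.02,"z":0,"turn":0},{"x":-0.15,"y":-0.028,"z":0,"turn":0},{"x":-0.185,"y":-0.034,"z":0,"turn":0},{"x":-0.21,"y":-0.039,"z":0,"turn":0},{"x":-0.2211,"y":-0.0406,"z":0.02,"turn":0},{"x":-0.2211,"y":-0.0406,"z":0.045,"turn":0},{"x":-0.2211,"y":-0.0406,"z":0.06,"turn":0},{"x":-0.2211,"y":-0.0406,"z":0.07,"turn":0},{"x":-0.2211,"y":-0.0406,"z":0.07,"turn":0},{"x":-0.2211,"y":-0.0406,"z":0.07,"turn":0}]'
python3 -c "
from h import *
go(.475,-.36,.040,104.8)
"
```

```text
time_s: 8.52
tool_pos: [0.4731, -0.3597, 0.0527]
tool_rot: [179.9, 0.1, 104.8]
force: [0.0, -0.5, -1.6]
grip_width: 0.0238
grasp_force: 40.0
x -0.0008 y 0.0018 z 0.0127 turn -0.000 | [ 0.4731 -0.3597  0.0527] [1.799e+02 1.000e-01 1.048e+02] 8.525
```

Lower the last 12.5 mm, settle, open, retreat, then look.

```bash
python3 -m crank '[{"x":0,"y":0,"z":0.006,"turn":0},{"x":0,"y":0,"z":0.011,"turn":0},{"x":0,"y":0,"z":0.0125,"turn":0},{"x":0,"y":0,"z":0.0125,"turn":0}]'
python3 -m crank '[{"x":0,"y":0,"z":0,"turn":0},{"x":0,"y":0,"z":0,"turn":0},{"x":0,"y":0,"z":0,"turn":0},{"x":0,"y":0,"z":0,"turn":0},{"x":0,"y":0,"z":-0.02,"turn":0},{"x":0,"y":0,"z":-0.05,"turn":0},{"x":0,"y":0,"z":-0.1,"turn":0},{"x":0,"y":0,"z":-0.15,"turn":0},{"x":0,"y":0,"z":-0.19,"turn":0},{"x":0,"y":0,"z":-0.2,"turn":0}]' 0.055
python3 -c "
from h import *
im=imaging.read_camera('top'); s=imaging.read_camera('side')
f=lambda q:cv2.resize(q,(390,390),interpolation=cv2.INTER_CUBIC)[:,:,::-1]
cv2.imwrite('pics/c6.png',np.hstack([f(im[140:270,330:460]),f(s[130:230,270:370])]))
Rm,t,e=rigpose()
for c in blobs(im,(3,110,60),(15,255,255),8):
    r=cv2.minAreaRect(c)[0]; print(np.round(r,1),cv2.contourArea(c),(Rm.T@(onz('top',r,.005)[:2]-t)).round(3))
"
```

```text
time_s: 9.02
tool_pos: [0.4723, -0.3595, 0.0399]
tool_rot: [-180.0, -0.0, 104.8]
force: [-0.9, 1.0, 3.6]
grip_width: 0.0233
grasp_force: 40.0
time_s: 10.28
tool_pos: [0.474, -0.3602, 0.2444]
tool_rot: [179.8, 0.3, 104.8]
force: [-0.1, 0.3, -0.2]
grip_width: 0.0551
grasp_force: 0.0
[361.1 214.5] 60.0 [-0.076 -0.077]
[384.7 208.7] 69.0 [-0.081 -0.145]
[462.3 207.3] 121.5 [-0.145 -0.354]
```

View pics/c6.png

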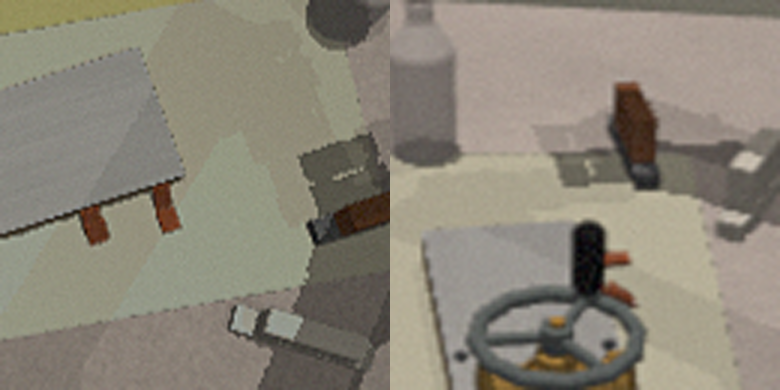

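```bash
python3 -c "
from h import *
Rm,t,e=rigpose()
im=imaging.read_camera('top'); s=imaging.read_camera('side')
for y in(-.077,-.145):
  for z in(.03,0): print(y,z,[proj(n,[*(Rm@[-.065,y]+t),z]).round(1) for n in('top','side')])
  print('8cm off',[proj(n,[*(Rm@[-.115,y]+t),0]).round(1) for n in('top','side')])
for n,i in(('top',im),('side',s)):
 for c in blobs(i,(2,90,40),(16,255,255),6):
  x,y,w,h=cv2.boundingRect(c)
  if (n=='top' and x<400) or (n=='side' and 270<x<345): print(n,(x,y,w,h),cv2.minAreaRect(c))
a=cv2.resize(im[190:235,345:405],(600,450),interpolation=cv2.INTER_CUBIC);b=cv2.resize(s[185:210,310:343],(594,450),interpolation=cv2.INTER_CUBIC)
hs=np.zeros((450,794,3),np.uint8);hs[:300,:400]=cv2.resize(a,(400,300));hs[:300,400:]=cv2.resize(b,(394,300))
cv2.imwrite('pics/c7.png',hs[:300,:,::-1])
"
```

```text
-0.077 0.03 [array([360.8, 209.1]), array([324.3, 200. ])]
-0.077 0 [array([359.7, 210.9]), array([324. , 208.1])]
8cm off [array([365.6, 227.7]), array([339.4, 207. ])]
-0.145 0.03 [array([384. , 201.6]), array([320.3, 189.4])]
-0.145 0 [array([382.4, 203.6]), array([320. , 197.4])]
8cm off [array([388.4, 220.3]), array([334.8, 196.3])]
top (356, 208, 10, 14) ((361.14996337890625, 214.45001220703125), (12.332881927490234, 6.957010269165039), 71.56504821777344)
top (381, 200, 9, 17) ((384.5645446777344, 208.44662475585938), (15.815119743347168, 6.595879077911377), 77.00537872314453)
side (324, 202, 8, 6) ((327.70001220703125, 204.6000213623047), (8.049844741821289, 3.130495071411133), 26.56505012512207)
side (325, 195, 7, 3) ((328.0, 196.0), (2.0, 6.0), 90.0)
side (328, 151, 10, 21) ((332.5, 161.0), (20.0, 9.0), 90.0)
```

View pics/c7.png

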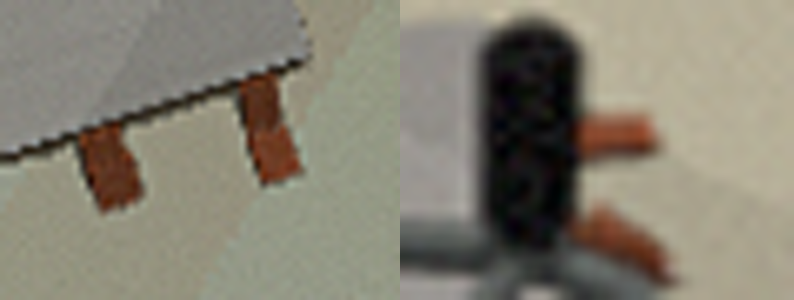

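All four flakes are off the plate, but they lie as two pairs against its near wall and some are tilted. I'll use the block once more to plough them clear of the rig. The foot goes nearly perpendicular to the wall at table level and sweeps toward rig −y.

```bash
python3 -m crank '[{"x":0,"y":0,"z":0.05,"turn":0},{"x":0,"y":0,"z":0.1,"turn":0},{"x":0,"y":0,"z":0.15,"turn":0},{"x":0,"y":0,"z":0.185,"turn":0},{"x":0,"y":0,"z":0.2,"turn":0},{"x":0,"y":0,"z":0.2,"turn":0}]'
python3 -m crank '[{"x":0,"y":0,"z":0,"turn":0},{"x":0,"y":0,"z":0,"turn":0},{"x":0,"y":0,"z":0,"turn":0},{"x":0,"y":0,"z":0,"turn":0},{"x":0,"y":0,"z":-0.03,"turn":0},{"x":0,"y":0,"z":-0.08,"turn":0},{"x":0,"y":0,"z":-0.1,"turn":0},{"x":0,"y":0,"z":-0.1,"turn":0}]' 0 40
python3 -c "
from h import *
Rm,t,e=rigpose()
a=Rm@[-.135,-.02]+t; print(a)
go(*a,.14,174.8)
"
```

```text
time_s: 11.22
tool_pos: [0.4716, -0.3587, 0.0381]
tool_rot: [-179.9, -0.1, 104.8]
force: [0.9, -0.8, 0.4]
grip_width: 0.0549
grasp_force: 0.0
time_s: 12.22
tool_pos: [0.4731, -0.36, 0.1406]
tool_rot: [179.9, 0.1, 104.8]
force: [-0.5, 0.0, -2.8]
grip_width: 0.0239
grasp_force: 40.0
[ 0.40361627 -0.05540382]
x 0.3122 y 0.0105 z 0.0006 turn -1.222 | [ 0.4731 -0.36    0.1406] [1.799e+02 1.000e-01 1.048e+02] 12.225
```

The start radius of 0.407 m is below the reach, so I'll set the block down and regrip it 25 mm nearer the end that will face the wall.

```bash
python3 -m crank '[{"x":0,"y":0,"z":0.05,"turn":0},{"x":0,"y":0,"z":0.085,"turn":0},{"x":0,"y":0,"z":0.097,"turn":0},{"x":0,"y":0,"z":0.1,"turn":0},{"x":0,"y":0,"z":0.1,"turn":0}]'
python3 -m crank '[{"x":0,"y":0,"z":0,"turn":0},{"x":0,"y":0,"z":0,"turn":0},{"x":0,"y":0,"z":0,"turn":0},{"x":-0.01,"y":0,"z":0,"turn":0},{"x":-0.02,"y":0,"z":0,"turn":0},{"x":-0.025,"y":0,"z":0,"turn":0},{"x":-0.025,"y":0,"z":0,"turn":0}]' 0.045 40
python3 -m crank '[{"x":0,"y":0,"z":0,"turn":0},{"x":0,"y":0,"z":0,"turn":0},{"x":0,"y":0,"z":0,"turn":0},{"x":0,"y":0,"z":0,"turn":0},{"x":0,"y":0,"z":-0.03,"turn":0},{"x":0,"y":0,"z":-0.08,"turn":0},{"x":0,"y":0,"z":-0.1,"turn":0},{"x":0,"y":0,"z":-0.1,"turn":0}]' 0 40
python3 -c "
from h import *
Rm,t,e=rigpose()
a=Rm@[-.135+.0235,-.025-.0086]+t; print(a,np.hypot(*a))
go(*a,.14,174.8)
"
```

```text
time_s: 12.85
tool_pos: [0.4714, -0.3582, 0.0398]
tool_rot: [-179.9, -0.2, 104.8]
force: [-3.7, 2.5, 7.1]
grip_width: 0.0234
grasp_force: 40.0
time_s: 13.72
tool_pos: [0.4787, -0.3843, 0.0393]
tool_rot: [-180.0, -0.0, 104.7]
force: [0.9, 0.7, -0.2]
grip_width: 0.0449
grasp_force: 0.0
time_s: 14.72
tool_pos: [0.4795, -0.3842, 0.1406]
tool_rot: [179.9, 0.1, 104.8]
force: [-0.6, 0.7, -1.9]
grip_width: 0.0238
grasp_force: 40.0
[ 0.42981102 -0.06254839] 0.43433836759542027
x 0.3236 y 0.0340 z 0.0006 turn -1.222 | [ 0.4795 -0.3842  0.1406] [1.799e+02 1.000e-01 1.048e+02] 14.725
```

```bash
python3 -m crank '[{"x":0.02,"y":0.003,"z":0,"turn":-0.12},{"x":0.05,"y":0.006,"z":0,"turn":-0.25},{"x":0.08,"y":0.009,"z":0,"turn":-0.38},{"x":0.115,"y":0.012,"z":0,"turn":-0.52},{"x":0.15,"y":0.016,"z":0,"turn":-0.66},{"x":0.185,"y":0.02,"z":0,"turn":-0.8},{"x":0.22,"y":0.024,"z":0,"turn":-0.94},{"x":0.255,"y":0.028,"z":0,"turn":-1.08},{"x":0.285,"y":0.031,"z":0,"turn":-1.18},{"x":0.31,"y":0.033,"z":0,"turn":-1.222},{"x":0.3236,"y":0.034,"z":0,"turn":-1.222},{"x":0.3236,"y":0.034,"z":0,"turn":-1.222}]'
python3 -c "
from h import *
Rm,t,e=rigpose()
a=Rm@[-.135+.0235,-.025-.0086]+t; print(a)
go(*a,.041,174.8); print(env.get_obs()['qpos'].round())
b=Rm@[0,-.135]; y=np.radians(174.8); print('sweep',b@[np.cos(y),np.sin(y)],b@[np.sin(y),-np.cos(y)])
im=imaging.read_camera('top')
for c in blobs(im,(2,90,40),(16,255,255),8): print(cv2.boundingRect(c))
"
```

```text
time_s: 16.23
tool_pos: [0.4289, -0.0617, 0.1392]
tool_rot: [-180.0, -0.0, 174.8]
force: [1.0, -0.2, -1.3]
grip_width: 0.0242
grasp_force: 40.0
[ 0.42981102 -0.06254839]
x -0.0010 y -0.0007 z 0.0982 turn 0.000 | [ 0.4289 -0.0617  0.1392] [-180.    -0.   174.8] 16.225
[ 48.  -3. -42. 118.  -2.  64.  92.]
sweep -0.04617875663869784 -0.12685630624964575
```

```bash
python3 -m crank '[{"x":0,"y":0,"z":0.04,"turn":0},{"x":0,"y":0,"z":0.075,"turn":0},{"x":0,"y":0,"z":0.092,"turn":0},{"x":0,"y":0,"z":0.098,"turn":0},{"x":0,"y":0,"z":0.098,"turn":0}]'
python3 -m crank '[{"x":-0.003,"y":-0.008,"z":0,"turn":0},{"x":-0.007,"y":-0.019,"z":0,"turn":0},{"x":-0.011,"y":-0.03,"z":0,"turn":0},{"x":-0.015,"y":-0.041,"z":0,"turn":0},{"x":-0.019,"y":-0.052,"z":0,"turn":0},{"x":-0.023,"y":-0.063,"z":0,"turn":0},{"x":-0.027,"y":-0.074,"z":0,"turn":0},{"x":-0.031,"y":-0.085,"z":0,"turn":0},{"x":-0.035,"y":-0.096,"z":0,"turn":0},{"x":-0.039,"y":-0.107,"z":0,"turn":0},{"x":-0.043,"y":-0.118,"z":0,"turn":0},{"x":-0.046,"y":-0.127,"z":0,"turn":0}]'
```

```text
time_s: 16.9
tool_pos: [0.4297, -0.0624, 0.0419]
tool_rot: [180.0, 0.0, 174.8]
force: [-0.2, -0.6, -1.4]
grip_width: 0.0238
grasp_force: 40.0
time_s: 18.4
tool_pos: [0.4636, -0.1936, 0.0415]
tool_rot: [-180.0, 0.0, 174.8]
force: [0.8, -0.1, -0.8]
grip_width: 0.0239
grasp_force: 40.0
```

```bash
python3 -m crank '[{"x":0,"y":0.004,"z":-0.03,"turn":0},{"x":0,"y":0.004,"z":-0.08,"turn":0},{"x":0,"y":0.004,"z":-0.1,"turn":0},{"x":0,"y":0.004,"z":-0.1,"turn":0}]'
python3 -c "
from h import *
go(.48,-.41,.14,104.8)
im=imaging.read_camera('top')
for c in blobs(im,(2,90,40),(16,255,255),8): print(cv2.boundingRect(c))
s=imaging.read_camera('side')
for c in blobs(s,(2,90,40),(16,255,255),5):
  b=cv2.boundingRect(c)
  if 250<b[0]<400: print('side',b,onz('side',cv2.minAreaRect(c)[0],.003))
"
```

```text
time_s: 18.9
tool_pos: [0.4651, -0.1895, 0.1431]
tool_rot: [-179.9, 0.2, 174.8]
force: [-0.6, 1.2, -1.9]
grip_width: 0.0241
grasp_force: 40.0
x -0.0349 y -0.2182 z 0.0031 turn 1.222 | [ 0.4651 -0.1895  0.1431] [-179.9    0.2  174.8] 18.9
(400, 217, 13, 21)
side (314, 256, 6, 6) [0.48926658 0.16287618 0.003     ]
side (332, 254, 6, 6) [0.44287609 0.15129363 0.003     ]
side (322, 184, 8, 6) [ 0.4895798  -0.22948514  0.003     ]
side (337, 149, 20, 15) [ 0.42174022 -0.49238853  0.003     ]
```

```bash
python3 -m crank '[{"x":-0.003,"y":-0.02,"z":0,"turn":0.12},{"x":-0.006,"y":-0.045,"z":0,"turn":0.25},{"x":-0.01,"y":-0.07,"z":0,"turn":0.38},{"x":-0.014,"y":-0.095,"z":0,"turn":0.52},{"x":-0.018,"y":-0.12,"z":0,"turn":0.66},{"x":-0.022,"y":-0.145,"z":0,"turn":0.8},{"x":-0.026,"y":-0.17,"z":0,"turn":0.94},{"x":-0.03,"y":-0.195,"z":0,"turn":1.08},{"x":-0.033,"y":-0.21,"z":0,"turn":1.18},{"x":-0.0349,"y":-0.2182,"z":0,"turn":1.222},{"x":-0.0349,"y":-0.2182,"z":0,"turn":1.222},{"x":-0.0349,"y":-0.2182,"z":0,"turn":1.222}]'
python3 -c "
from h import *
go(.48,-.41,.0398,104.8)"
```

```text
time_s: 20.5
tool_pos: [0.4789, -0.4081, 0.141]
tool_rot: [-180.0, -0.1, 104.9]
force: [0.9, 0.6, -0.9]
grip_width: 0.0237
grasp_force: 40.0
x -0.0021 y 0.0006 z 0.1012 turn 0.002 | [ 0.4789 -0.4081  0.141 ] [-1.800e+02 -1.000e-01  1.049e+02] 20.5
```

```bash
python3 -m crank '[{"x":0,"y":0,"z":0.05,"turn":0},{"x":0,"y":0,"z":0.085,"turn":0},{"x":0,"y":0,"z":0.098,"turn":0},{"x":0,"y":0,"z":0.101,"turn":0},{"x":0,"y":0,"z":0.101,"turn":0}]'
python3 -m crank '[{"x":0,"y":0,"z":0,"turn":0},{"x":0,"y":0,"z":0,"turn":0},{"x":0,"y":0,"z":0,"turn":0},{"x":0,"y":0,"z":0,"turn":0},{"x":0,"y":0,"z":-0.03,"turn":0},{"x":0,"y":0,"z":-0.08,"turn":0},{"x":0,"y":0,"z":-0.13,"turn":0},{"x":0,"y":0,"z":-0.18,"turn":0},{"x":0,"y":0,"z":-0.21,"turn":0},{"x":0,"y":0,"z":-0.22,"turn":0}]' 0.055
python3 -c "
from h import *
Rm,t,e=rigpose()
im=imaging.read_camera('top'); s=imaging.read_camera('side')
f=lambda q:cv2.resize(q,(390,390),interpolation=cv2.INTER_CUBIC)[:,:,::-1]
cv2.imwrite('pics/c8.png',np.hstack([f(im[140:270,350:480]),f(s[140:230,280:370])]))
for c in blobs(im,(2,90,40),(16,255,255),8):
    r=cv2.minAreaRect(c)[0]; print(cv2.boundingRect(c),cv2.contourArea(c),(Rm.T@(onz('top',r,.005)[:2]-t)).round(3))
"
```

```text
time_s: 21.12
tool_pos: [0.4797, -0.4098, 0.0419]
tool_rot: [179.9, 0.1, 104.8]
force: [0.8, 0.8, -0.7]
grip_width: 0.0237
grasp_force: 40.0
time_s: 22.38
tool_pos: [0.4796, -0.4096, 0.2628]
tool_rot: [179.9, 0.2, 104.8]
force: [0.2, 0.4, -0.3]
grip_width: 0.055
grasp_force: 0.0
(450, 198, 38, 20) 277.0 [-0.15  -0.371]
(394, 191, 22, 21) 174.0 [-0.08  -0.202]
```

View pics/c8.png

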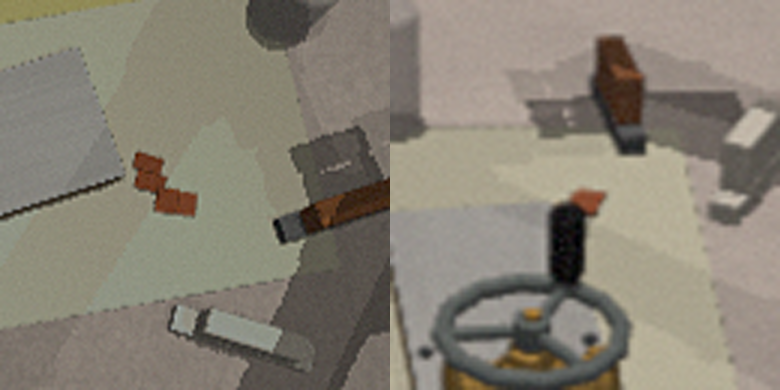

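Flakes: all four lie flat on the table beyond the plate's −y corner (crop (150,170) to (175,200)), clear of the rig, and the block stands at (330,205). Next is the valve: go above the handle.

```bash
python3 -c "
from h import *
go(.4885,.053,.21,104.8)"
```

```text
x 0.4446 y 0.1272 z 0.0509 turn -0.000 | [ 0.479  -0.4093  0.2609] [1.800e+02 1.000e-01 1.048e+02] 22.475
```

```bash
python3 -m crank '[{"x":0.03,"y":0.008,"z":0,"turn":0},{"x":0.075,"y":0.021,"z":0,"turn":0},{"x":0.125,"y":0.036,"z":0,"turn":0},{"x":0.175,"y":0.05,"z":0,"turn":0},{"x":0.225,"y":0.064,"z":0,"turn":0},{"x":0.275,"y":0.078,"z":0,"turn":0},{"x":0.325,"y":0.093,"z":0,"turn":0},{"x":0.37,"y":0.106,"z":0.01,"turn":0},{"x":0.41,"y":0.117,"z":0.03,"turn":0},{"x":0.435,"y":0.1245,"z":0.045,"turn":0},{"x":0.4446,"y":0.1272,"z":0.051,"turn":0},{"x":0.4446,"y":0.1272,"z":0.051,"turn":0}]' 0.06
python3 -c "
from h import *
s=imaging.read_camera('side')
m=(s[150:230,290:350].max(2)<45).astype(np.uint8);k,l,st,ce=cv2.connectedComponentsWithStats(m)
for i in range(1,k):
  if st[i,4]>25: print(st[i]+[290,150,0,0,0],ce[i]+[290,150])
P=env.get_obs()['tool_pos'];print(P,proj('side',P),proj('side',[P[0],P[1],.13]))
P,d=ray('side',(320.25,196));q=P+d*(.0551-P[1])/d[1];print(q)
"
```

```text
time_s: 23.98
tool_pos: [0.4877, 0.0528, 0.2083]
tool_rot: [-179.9, -0.0, 104.8]
force: [-0.6, -0.2, 0.3]
grip_width: 0.0603
grasp_force: 0.0
[290 150   9   8  27] [292.14814815 152.77777778]
[300 150  12  28 130] [306.59230769 158.76153846]
[331 150  19  26 172] [337.61627907 160.        ]
[317 188   8  18 124] [320.28225806 196.13709677]
[0.48818846 0.05199691 0.20895992] [322.03404643 168.77169571] [321.16192117 195.23749775]
[0.4903963 0.0551    0.1292706]
```

The side blob (320.3,196.1) against the TCP projection (321.2,195.2) means a shift of about +2 mm in x and y. Descend and grip.

```bash
python3 -m crank '[{"x":0.0014,"y":0.0024,"z":0.02,"turn":0},{"x":0.0014,"y":0.0024,"z":0.045,"turn":0},{"x":0.0014,"y":0.0024,"z":0.065,"turn":0},{"x":0.0014,"y":0.0024,"z":0.072,"turn":0},{"x":0.0014,"y":0.0024,"z":0.072,"turn":0}]' 0.06
python3 -m crank '[{"x":0,"y":0,"z":0,"turn":0},{"x":0,"y":0,"z":0,"turn":0},{"x":0,"y":0,"z":0,"turn":0},{"x":0,"y":0,"z":0,"turn":0},{"x":0,"y":0,"z":0,"turn":0},{"x":0,"y":0,"z":0,"turn":0}]' 0 25
python3 -c "
from h import *
Rm,t,e=rigpose(); P=env.get_obs()['tool_pos']
for ax in (Rm@[0,.11]+t,np.array([.5023,.1051])):
  v=Rm.T@(P[:2]-ax);print(v,np.linalg.norm(v),np.degrees(np.arctan2(v[1],v[0]))%360)
"
```

```text
time_s: 24.65
tool_pos: [0.4905, 0.0542, 0.1376]
tool_rot: [-180.0, 0.0, 104.7]
force: [-0.2, 0.3, 0.6]
grip_width: 0.06
grasp_force: 0.0
time_s: 25.4
tool_pos: [0.4899, 0.0548, 0.1374]
tool_rot: [-179.9, 0.0, 104.8]
force: [-1.7, -1.6, 2.5]
grip_width: 0.0234
grasp_force: 25.0
[-0.02342675 -0.04546346] 0.051144292208881045 242.73851202283214
[-0.02484269 -0.04542747] 0.051776580443170975 241.32729275164817
```

```bash
cat >> h.py <<'E'
def arc(a,b,n,R=.055):
    A=np.radians(a)
    for th in np.linspace(a,b,n+1)[1:]:
        T=np.radians(th); print('{"x":%.4f,"y":%.4f,"z":0,"turn":0},'%(R*(np.sin(T)-np.sin(A)),R*(np.cos(T)-np.cos(A))),end='')
    print()
E
python3 -c "
from h import *
arc(242,182,5)"
```

```text
{"x":0.0064,"y":-0.0095,"z":0,"turn":0},{"x":0.0147,"y":-0.0175,"z":0,"turn":0},{"x":0.0245,"y":-0.0236,"z":0,"turn":0},{"x":0.0353,"y":-0.0275,"z":0,"turn":0},{"x":0.0466,"y":-0.0291,"z":0,"turn":0},
```

```bash
python3 -m crank '[{"x":0.0064,"y":-0.0095,"z":0,"turn":0},{"x":0.0147,"y":-0.0175,"z":0,"turn":0},{"x":0.0245,"y":-0.0236,"z":0,"turn":0}]'
python3 -m crank '[{"x":0.0108,"y":-0.0039,"z":0,"turn":0},{"x":0.0221,"y":-0.0055,"z":0,"turn":0},{"x":0.0221,"y":-0.0055,"z":0,"turn":0}]'
python3 -c "
from h import *
Rm,t,e=rigpose(); o=env.get_obs(); print(Rm.T@(o['tool_pos'][:2]-np.array([.5009,.1048])),'F rig',Rm.T@o['force'][:2])
arc(182,62,10)"
```

```text
time_s: 25.78
tool_pos: [0.4613, 0.074, 0.1376]
tool_rot: [179.8, -0.0, 104.8]
force: [6.7, 2.0, -5.5]
grip_width: 0.0229
grasp_force: 25.0
time_s: 26.15
tool_pos: [0.4511, 0.0954, 0.1376]
tool_rot: [179.7, -0.1, 104.9]
force: [6.9, 4.0, -6.6]
grip_width: 0.0234
grasp_force: 25.0
[-0.05058559  0.00359367] F rig [7.68277938 2.0786763 ]
{"x":0.0115,"y":0.0008,"z":0,"turn":0},{"x":0.0225,"y":0.0040,"z":0,"turn":0},{"x":0.0327,"y":0.0094,"z":0,"turn":0},{"x":0.0415,"y":0.0168,"z":0,"turn":0},{"x":0.0486,"y":0.0258,"z":0,"turn":0},{"x":0.0536,"y":0.0362,"z":0,"turn":0},{"x":0.0564,"y":0.0473,"z":0,"turn":0},{"x":0.0568,"y":0.0588,"z":0,"turn":0},{"x":0.0548,"y":0.0701,"z":0,"turn":0},{"x":0.0505,"y":0.0808,"z":0,"turn":0},
```

```bash
python3 -m crank '[{"x":0.0115,"y":0.0008,"z":0,"turn":0},{"x":0.0225,"y":0.0040,"z":0,"turn":0},{"x":0.0327,"y":0.0094,"z":0,"turn":0},{"x":0.0415,"y":0.0168,"z":0,"turn":0},{"x":0.0415,"y":0.0168,"z":0,"turn":0}]'
python3 -m crank '[{"x":0.0071,"y":0.0090,"z":0,"turn":0},{"x":0.0121,"y":0.0194,"z":0,"turn":0},{"x":0.0149,"y":0.0305,"z":0,"turn":0},{"x":0.0149,"y":0.0305,"z":0,"turn":0}]'
python3 -c "
from h import *
from scipy.optimize import least_squares
Rm,t,e=rigpose(); o=env.get_obs(); print('F rig',Rm.T@o['force'][:2],o['tool_pos'])
"
```

```text
time_s: 26.78
tool_pos: [0.4577, 0.1364, 0.1376]
tool_rot: [179.8, 0.1, 104.8]
force: [9.2, -3.1, -5.7]
grip_width: 0.0231
grasp_force: 25.0
time_s: 27.28
tool_pos: [0.4822, 0.158, 0.1375]
tool_rot: [180.0, 0.2, 104.8]
force: [4.2, -5.0, -1.6]
grip_width: 0.0234
grasp_force: 25.0
F rig [ 2.74270961 -5.89831488] [0.48224317 0.15801037 0.1375209 ]
```

```bash
python3 -c "
from h import *
from scipy.optimize import least_squares
Rm,t,e=rigpose()
P=np.array([[.4899,.0548],[.4613,.074],[.4511,.0954],[.4577,.1364],[.4822,.158]])
r=least_squares(lambda c:np.hypot(*(P-c[:2]).T)-.055,[.502,.105]);c=r.x;print(c,r.fun.round(4))
r=least_squares(lambda c:np.hypot(*(P-c[:2]).T)-c[2],[.502,.105,.055]);print(r.x,r.fun.round(4))
v=(P-c)@Rm;print(np.degrees(np.arctan2(v[:,1],v[:,0]))%360)
arc(98,-2,10)
"
```

```text
[0.50468069 0.10779474] [ 0. -0. -0.  0.  0.]
[0.50471023 0.10779643 0.05502286] [ 0. -0.  0.  0. -0.]
[239.61303229 203.11683834 178.22231001 133.86117664  99.31893973]
{"x":0.0005,"y":0.0096,"z":0,"turn":0},{"x":-0.0007,"y":0.0191,"z":0,"turn":0},{"x":-0.0035,"y":0.0283,"z":0,"turn":0},{"x":-0.0078,"y":0.0368,"z":0,"turn":0},{"x":-0.0136,"y":0.0445,"z":0,"turn":0},{"x":-0.0206,"y":0.0510,"z":0,"turn":0},{"x":-0.0286,"y":0.0562,"z":0,"turn":0},{"x":-0.0375,"y":0.0600,"z":0,"turn":0},{"x":-0.0468,"y":0.0621,"z":0,"turn":0},{"x":-0.0564,"y":0.0626,"z":0,"turn":0},
```

```bash
cat >> h.py <<'E'
AX=np.array([.50468,.10780]); YAW=np.radians(104.8)
def arc2(cx,cy,a,b,n,R=.055):  # cx,cy: commanded rig offset from axis now
    for th in np.linspace(a,b,n):
        T=np.radians(th); print('{"x":%.4f,"y":%.4f,"z":0,"turn":0},'%(R*np.sin(T)-cy,R*np.cos(T)-cx),end='')
    print('\n end cmd',R*np.cos(T),R*np.sin(T))
def state():
    Rm=rigpose()[0]; o=env.get_obs(); v=Rm.T@(o['tool_pos'][:2]-AX)
    print('ang %.2f'%np.degrees(np.arctan2(v[1],v[0])),'r %.4f'%np.hypot(*v),'v',v.round(4),'F',(Rm.T@o['force'][:2]).round(1),o['time_s'])
E
python3 -c "
from h import *
arc2(-.0096,.0556,89,9,9)"
```

```text
{"x":-0.0006,"y":0.0106,"z":0,"turn":0},{"x":-0.0016,"y":0.0201,"z":0,"turn":0},{"x":-0.0043,"y":0.0293,"z":0,"turn":0},{"x":-0.0085,"y":0.0379,"z":0,"turn":0},{"x":-0.0141,"y":0.0457,"z":0,"turn":0},{"x":-0.0210,"y":0.0523,"z":0,"turn":0},{"x":-0.0289,"y":0.0577,"z":0,"turn":0},{"x":-0.0377,"y":0.0616,"z":0,"turn":0},{"x":-0.0470,"y":0.0639,"z":0,"turn":0},
 end cmd 0.05432285873273258 0.008603895577212698
```

```bash
python3 -m crank '[{"x":-0.0006,"y":0.0106,"z":0,"turn":0},{"x":-0.0016,"y":0.0201,"z":0,"turn":0},{"x":-0.0043,"y":0.0293,"z":0,"turn":0},{"x":-0.0085,"y":0.0379,"z":0,"turn":0},{"x":-0.0141,"y":0.0457,"z":0,"turn":0},{"x":-0.0210,"y":0.0523,"z":0,"turn":0},{"x":-0.0289,"y":0.0577,"z":0,"turn":0},{"x":-0.0377,"y":0.0616,"z":0,"turn":0},{"x":-0.0470,"y":0.0639,"z":0,"turn":0},{"x":-0.0470,"y":0.0639,"z":0,"turn":0}]'
python3 -c "
from h import *
state()"
python3 -m crank '[{"x":-0.004,"y":0.0004,"z":0,"turn":0},{"x":-0.008,"y":0.0007,"z":0,"turn":0},{"x":-0.010,"y":0.0007,"z":0,"turn":0},{"x":-0.010,"y":0.0007,"z":0,"turn":0}]'
python3 -c "
from h import *
state()"
```

```text
time_s: 28.52
tool_pos: [0.5554, 0.1298, 0.1374]
tool_rot: [-179.9, -0.0, 104.7]
force: [-3.5, -3.5, 5.1]
grip_width: 0.0233
grasp_force: 25.0
ang 8.62 r 0.0553 v [0.0547 0.0083] F [-4.2 -2.5] 28.525
time_s: 29.02
tool_pos: [0.5582, 0.1218, 0.1375]
tool_rot: [-180.0, -0.1, 104.8]
force: [-5.0, 0.2, 5.2]
grip_width: 0.0235
grasp_force: 25.0
ang -0.12 r 0.0553 v [ 0.0553 -0.0001] F [-4.8  1.5] 29.025
```

```bash
python3 -m crank '[{"x":-0.001,"y":0,"z":0,"turn":0},{"x":-0.002,"y":0,"z":0,"turn":0},{"x":-0.003,"y":0,"z":0,"turn":0},{"x":-0.003,"y":0,"z":0,"turn":0}]'
python3 -c "
from h import *
state()"
python3 -m crank '[{"x":-0.001,"y":0,"z":0,"turn":0},{"x":-0.002,"y":0,"z":0,"turn":0},{"x":-0.002,"y":0,"z":0,"turn":0}]'
python3 -c "
from h import *
state()"
```

```text
time_s: 29.52
tool_pos: [0.5582, 0.1217, 0.1375]
tool_rot: [-180.0, -0.3, 104.9]
force: [-5.2, 4.8, 4.0]
grip_width: 0.0229
grasp_force: 25.0
ang -0.28 r 0.0553 v [ 0.0553 -0.0003] F [-3.8  5.9] 29.525
time_s: 29.9
tool_pos: [0.5582, 0.1215, 0.1374]
tool_rot: [-180.0, -0.4, 105.0]
force: [-6.7, 7.4, 3.7]
grip_width: 0.0228
grasp_force: 25.0
ang -0.41 r 0.0553 v [ 0.0553 -0.0004] F [-4.6  8.9] 29.9
```

The wheel is on its stop: the angle holds at about −0.2° while the force rises to 9 N. Now two turns counter-clockwise, half a turn per call.

```bash
python3 -c "
from h import *
arc2(.055,-.0064,15,180,12); arc2(-.055,0,195,360,12); arc2(.055,0,15,180,12)"
```

```text
{"x":0.0206,"y":-0.0019,"z":0,"turn":0},{"x":0.0339,"y":-0.0074,"z":0,"turn":0},{"x":0.0453,"y":-0.0161,"z":0,"turn":0},{"x":0.0540,"y":-0.0275,"z":0,"turn":0},{"x":0.0595,"y":-0.0408,"z":0,"turn":0},{"x":0.0614,"y":-0.0550,"z":0,"turn":0},{"x":0.0595,"y":-0.0692,"z":0,"turn":0},{"x":0.0540,"y":-0.0825,"z":0,"turn":0},{"x":0.0453,"y":-0.0939,"z":0,"turn":0},{"x":0.0339,"y":-0.1026,"z":0,"turn":0},{"x":0.0206,"y":-0.1081,"z":0,"turn":0},{"x":0.0064,"y":-0.1100,"z":0,"turn":0},
 end cmd -0.055 6.735557395310442e-18
{"x":-0.0142,"y":0.0019,"z":0,"turn":0},{"x":-0.0275,"y":0.0074,"z":0,"turn":0},{"x":-0.0389,"y":0.0161,"z":0,"turn":0},{"x":-0.0476,"y":0.0275,"z":0,"turn":0},{"x":-0.0531,"y":0.0408,"z":0,"turn":0},{"x":-0.0550,"y":0.0550,"z":0,"turn":0},{"x":-0.0531,"y":0.0692,"z":0,"turn":0},{"x":-0.0476,"y":0.0825,"z":0,"turn":0},{"x":-0.0389,"y":0.0939,"z":0,"turn":0},{"x":-0.0275,"y":0.1026,"z":0,"turn":0},{"x":-0.0142,"y":0.1081,"z":0,"turn":0},{"x":-0.0000,"y":0.1100,"z":0,"turn":0},
 end cmd 0.055 -1.3471114790620885e-17
{"x":0.0142,"y":-0.0019,"z":0,"turn":0},{"x":0.0275,"y":-0.0074,"z":0,"turn":0},{"x":0.0389,"y":-0.0161,"z":0,"turn":0},{"x":0.0476,"y":-0.0275,"z":0,"turn":0},{"x":0.0531,"y":-0.0408,"z":0,"turn":0},{"x":0.0550,"y":-0.0550,"z":0,"turn":0},{"x":0.0531,"y":-0.0692,"z":0,"turn":0},{"x":0.0476,"y":-0.0825,"z":0,"turn":0},{"x":0.0389,"y":-0.0939,"z":0,"turn":0},{"x":0.0275,"y":-0.1026,"z":0,"turn":0},{"x":0.0142,"y":-0.1081,"z":0,"turn":0},{"x":0.0000,"y":-0.1100,"z":0,"turn":0},
 end cmd -0.055 6.735557395310442e-18
```

```bash
python3 -m crank '[{"x":0.0136,"y":0,"z":0,"turn":0},{"x":0.0339,"y":-0.0074,"z":0,"turn":0},{"x":0.0453,"y":-0.0161,"z":0,"turn":0},{"x":0.0540,"y":-0.0275,"z":0,"turn":0},{"x":0.0595,"y":-0.0408,"z":0,"turn":0},{"x":0.0614,"y":-0.0550,"z":0,"turn":0},{"x":0.0595,"y":-0.0692,"z":0,"turn":0},{"x":0.0540,"y":-0.0825,"z":0,"turn":0},{"x":0.0453,"y":-0.0939,"z":0,"turn":0},{"x":0.0339,"y":-0.1026,"z":0,"turn":0},{"x":0.0206,"y":-0.1081,"z":0,"turn":0},{"x":0.0064,"y":-0.1100,"z":0,"turn":0}]' - 30
python3 -c "
from h import *
state()"
```

```text
time_s: 31.4
tool_pos: [0.4512, 0.0956, 0.1375]
tool_rot: [179.9, -0.1, 104.9]
force: [2.0, 3.1, -0.1]
grip_width: 0.0233
grasp_force: 30.0
ang 178.08 r 0.0548 v [-0.0548  0.0018] F [2.7 2.5] 31.4
```

```bash
python3 -m crank '[{"x":-0.0142,"y":0.0019,"z":0,"turn":0},{"x":-0.0275,"y":0.0074,"z":0,"turn":0},{"x":-0.0389,"y":0.0161,"z":0,"turn":0},{"x":-0.0476,"y":0.0275,"z":0,"turn":0},{"x":-0.0531,"y":0.0408,"z":0,"turn":0},{"x":-0.0550,"y":0.0550,"z":0,"turn":0},{"x":-0.0531,"y":0.0692,"z":0,"turn":0},{"x":-0.0476,"y":0.0825,"z":0,"turn":0},{"x":-0.0389,"y":0.0939,"z":0,"turn":0},{"x":-0.0275,"y":0.1026,"z":0,"turn":0},{"x":-0.0142,"y":0.1081,"z":0,"turn":0},{"x":0,"y":0.1100,"z":0,"turn":0}]'
python3 -c "
from h import *
state()"
python3 -m crank '[{"x":0.0142,"y":-0.0019,"z":0,"turn":0},{"x":0.0275,"y":-0.0074,"z":0,"turn":0},{"x":0.0389,"y":-0.0161,"z":0,"turn":0},{"x":0.0476,"y":-0.0275,"z":0,"turn":0},{"x":0.0531,"y":-0.0408,"z":0,"turn":0},{"x":0.0550,"y":-0.0550,"z":0,"turn":0},{"x":0.0531,"y":-0.0692,"z":0,"turn":0},{"x":0.0476,"y":-0.0825,"z":0,"turn":0},{"x":0.0389,"y":-0.0939,"z":0,"turn":0},{"x":0.0275,"y":-0.1026,"z":0,"turn":0},{"x":0.0142,"y":-0.1081,"z":0,"turn":0},{"x":0,"y":-0.1100,"z":0,"turn":0}]'
python3 -c "
from h import *
state()"
python3 -m crank '[{"x":-0.0142,"y":0.0019,"z":0,"turn":0},{"x":-0.0275,"y":0.0074,"z":0,"turn":0},{"x":-0.0389,"y":0.0161,"z":0,"turn":0},{"x":-0.0476,"y":0.0275,"z":0,"turn":0},{"x":-0.0531,"y":0.0408,"z":0,"turn":0},{"x":-0.0550,"y":0.0550,"z":0,"turn":0},{"x":-0.0531,"y":0.0692,"z":0,"turn":0},{"x":-0.0476,"y":0.0825,"z":0,"turn":0},{"x":-0.0389,"y":0.0939,"z":0,"turn":0},{"x":-0.0275,"y":0.1026,"z":0,"turn":0},{"x":-0.0142,"y":0.1081,"z":0,"turn":0},{"x":-0.004,"y":0.1099,"z":0,"turn":0}]'
python3 -c "
from h import *
state()"
```

```text
time_s: 32.9
tool_pos: [0.5585, 0.121, 0.1374]
tool_rot: [-179.8, 0.1, 104.7]
force: [-6.9, -4.1, 9.4]
grip_width: 0.0232
grasp_force: 30.0
ang -1.00 r 0.0554 v [ 0.0554 -0.001 ] F [-7.7 -2.2] 32.9
time_s: 34.4
tool_pos: [0.4513, 0.0952, 0.1375]
tool_rot: [179.9, -0.1, 104.8]
force: [3.6, 3.8, 0.1]
grip_width: 0.0229
grasp_force: 30.0
ang 178.49 r 0.0549 v [-0.0548  0.0014] F [4.4 2.7] 34.4
time_s: 35.9
tool_pos: [0.5593, 0.1167, 0.1374]
tool_rot: [-179.8, 0.1, 104.7]
force: [-3.8, -4.0, 9.7]
grip_width: 0.0234
grasp_force: 30.0
ang -5.59 r 0.0553 v [ 0.0551 -0.0054] F [-4.7 -2.9] 35.9
```

```bash
python3 -m crank '[{"x":0.0025,"y":0,"z":0,"turn":0},{"x":0.0045,"y":0,"z":0,"turn":0},{"x":0.0045,"y":0,"z":0,"turn":0},{"x":0.0045,"y":0,"z":0,"turn":0},{"x":0.0045,"y":0,"z":0,"turn":0}]'
python3 -c "
from h import *
state()"
```

```text
time_s: 36.52
tool_pos: [0.5585, 0.1207, 0.1374]
tool_rot: [-179.9, 0.1, 104.7]
force: [-2.4, -1.8, 7.6]
grip_width: 0.0235
grasp_force: 30.0
ang -1.33 r 0.0553 v [ 0.0553 -0.0013] F [-2.8 -1.1] 36.525
```

```bash
python3 -m crank '[{"x":0.001,"y":0,"z":0,"turn":0},{"x":0.0013,"y":0,"z":0,"turn":0},{"x":0.0013,"y":0,"z":0,"turn":0},{"x":0.0013,"y":0,"z":0,"turn":0},{"x":0.0013,"y":0,"z":0,"turn":0}]'
python3 - <<'E'
from h import *
state()
im=imaging.read_camera('side'); Rm,t,e=rigpose()
top=imaging.read_camera('top')
for c in blobs(top,(2,90,40),(16,255,255),8):
    r=cv2.minAreaRect(c)[0]; print(cv2.boundingRect(c),(Rm.T@(onz('top',r,.005)[:2]-t)).round(3))
state()
E
```

```text
time_s: 37.15
tool_pos: [0.5582, 0.1215, 0.1374]
tool_rot: [-179.9, 0.1, 104.7]
force: [-2.4, -2.0, 8.1]
grip_width: 0.0234
grasp_force: 30.0
ang -0.46 r 0.0553 v [ 0.0553 -0.0004] F [-2.9 -1.4] 37.15
(450, 198, 38, 20) [-0.15  -0.371]
(394, 191, 22, 21) [-0.08  -0.202]
ang -0.51 r 0.0553 v [ 0.0553 -0.0005] F [-2.7 -1.6] 37.25
```

The wheel is two turns open to within about 0.3°, it is steady and gripped, and the flakes and block haven't moved. I'll hand it in.

```bash
python3 -c "
from cell import env
print(env.sign_off())"
```

```text
the job is handed in; nothing more can be done
None
```

The job is handed in at about 37 s: all four flakes are on the table, the block is standing, and the wheel was closed to its stop, backed off two turns (within about 0.3°) and is still gripped; no verdict came back.

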